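Load, index and seal the sample chamber

ROBOT

A 7-joint arm with a two-finger parallel gripper is mounted at the origin on the work surface. World frame = base frame: x ahead of the robot, y to its left, z up, the work surface at z = 0. Lengths are in m, angles in rad, forces in N, time in s.
With the tool pointing down it reaches from about 0.375 to 0.925 m from the base axis. Payload 3.1 kg.
Tool frame: the origin (TCP) lies on the front face of the gripper's body, between the roots of the fingers; the fingertips stand ahead of it and the grasp point (between the pads) lies 54 mm ahead of it (tips_ahead is the z of the fingertips in the tool frame, in m); z points along the fingers, y is the direction in which the jaws open and shut (so a half turn about z gives the same grasp; the last joint's range is limited). The gripper opens to 85 mm and grips with 20 to 120 N. Pads are 22 mm wide; open, the fingers measure 114 mm over their backs; the gripper's body (76 mm by 85 mm) begins 54 mm behind the grasp point. The pads swing forward as they close: fully open they stand 13 mm farther back than shut.
Start: joints at [-1.212, 0.383, 0.044, 1.598, -0.018, 1.161, -0.05], TCP at [0.287, 0.583, 0.304] pointing down, gripper open.
Joint ranges: [-2.61, 2.61], [-0.41, 2.15], [-1.48, 1.57], [0, 2.5], [-1.57, 4.71], [0.05, 1.97], [-2.85, 2.85]. Speed limits (rad/s): [2.79, 2.79, 3.14, 3.14, 3.14, 3.14, 3.14].

INTERFACE

Orientations are given as a unit quaternion [x, y, z, w].
In Python, from plant import * gives the robot as it stands. Calls block until the motion is done:
- movep(position, orientation): joint-space move of the TCP to a pose.
- line_to(position, ori=None, velocity=0.15, until_force=None): straight line of the TCP; ori=None keeps the orientation; velocity is the mean speed in m/s. With until_force (N) it stops when the force on the tool has changed by that much, and returns True; else False.
- move_j(angles): joint-space move.
- command_gripper(opening): finger opening in m; the grip force is fixed at half the most; returns when the fingers have stopped.
- wait(seconds).
- inverse_kinematics(position, orientation): joint angles nearest the present ones, or None.
- get_obs(): the state.
- read_camera(name): name is "scene" or "top"; returns the picture (420x560x3 uint8, red, green, blue); there is no depth.
- camera_params(name): a dict with "mtx" (3x3 intrinsics, pixels), "D" ([k1, k2, p1, p2, k3] as OpenCV has them; the pictures are not rectified), "view" (4x4, takes a point from world to camera coordinates). Camera axes: x right, y down, z forward; pixel columns grow to the right and rows downward; lengths in m; the calibration is good to about 2 mm. A picture is of the moment at which its call begins. camera_params takes no time and is no camera call.
A pose or a line that the arm cannot do raises MotionError and nothing moves.
- sign_off(): hands the job in, once; it reports no verdict.
The state is a dict: "clock": time; "joint_positions": joint angles; "qvel": joint speeds; "joint_efforts": joint torques, N m; "position": TCP position; "tcp_rot": TCP orientation; "ft_force": force on the tool from outside, world axes, zero at the start; "torque": the same for the moment, N m; "finger_gap": finger opening in m.
Only numpy, scipy, OpenCV 4.12 (cv2) and the standard library are available. Lean on these libraries where they do the work, as an engineer would, in place of code of your own. Each camera call takes 0.05 s, during which the arm holds its last target.

TASK

Stand every small white-capped sample jar upright in a pocket of its own on the turntable inside the chamber, and turn the turntable by its centre bar until its pointer clicks in at the index post. Then swing the hatch shut onto its gasket and turn the T-handle a quarter turn clockwise, as far as it goes, so that the latch draws the hatch down tight. Also put the steel spatula that lies among the jars away in the shallow tool tray, whenever it suits, and leave the beaker and the amber bottle standing where they are.

Things in the scene. Friction and masses are not known exactly. Their poses are not given: they have to be found in the camera images.
- chamber: White metal chamber fixed to the bench, open on top, 280 x 280 mm, frame top at 111 mm, walls 8 mm. Origin: centre of its underside; x away from the robot at yaw 0 (yaw varies by 0.2 rad), y towards the hatch hinge (left).
- index_post (a point): Top centre of the dark steel index post (20 mm wide, 60 mm high), inside the middle of the chamber's -x wall (nearest the robot); a spring plunger in it catches the turntable.
- turntable (a joint): 194 mm aluminium disc, vertical axis at (0, 15) mm of the chamber, top face 18 mm above the bench. Rad, counter-clockwise positive; 0: its dark steel pointer (raised strip, centre to rim) is at the index post, where a spring detent catches it within 0.05 rad (others each quarter turn; up to 0.3 N m to pass). Stays where left; starts at 0.5 to 1.6, so turn it clockwise.
- turntable_bar (a point): Centre of the black grip bar in the middle of the turntable, 89 mm above the bench. The bar is 60 mm long (along this point's x axis, which lies along the pointer), 14 mm wide, 22 mm high, on a 22 mm stem. It turns with the turntable.
- pocket1 (a point): Centre of the floor of turntable pocket 1 (of four alike), 18 mm above the bench, 66 mm from the turntable's axis. The pocket is square, 46 mm inside, its walls 3 mm thick and 15 mm high, one pair of walls facing the axis. Turns with the turntable.
- pocket2 (a point): Centre of the floor of turntable pocket 2 (of four alike), 18 mm above the bench, 66 mm from the turntable's axis. The pocket is square, 46 mm inside, its walls 3 mm thick and 15 mm high, one pair of walls facing the axis. Turns with the turntable.
- pocket3 (a point): Centre of the floor of turntable pocket 3 (of four alike), 18 mm above the bench, 66 mm from the turntable's axis. The pocket is square, 46 mm inside, its walls 3 mm thick and 15 mm high, one pair of walls facing the axis. Turns with the turntable.
- pocket4 (a point): Centre of the floor of turntable pocket 4 (of four alike), 18 mm above the bench, 66 mm from the turntable's axis. The pocket is square, 46 mm inside, its walls 3 mm thick and 15 mm high, one pair of walls facing the axis. Turns with the turntable.
- hatch (a joint): Aluminium plate hinged on the chamber's left top edge, 280 mm along the hinge, 284 mm to its free edge, 14 mm thick. Rad: 0 drawn tight, 1.57 upright, stop 1.8; starts 1.6 to 1.75. Stiff hinge (0.8 N m, 0.6 kg): stays where left, can be pushed over with the fingers. Let down on the springy gasket it rests at about 0.022; pressed further by hand it springs back.
- hatch_hinge (a point): Middle of the hatch hinge line, level with the hatch underside, 115 mm above the bench, at (0, 142) mm of the chamber. Turns with the hatch: the hatch runs 284 mm along this point's -y and is 14 mm thick along +z (its outer face). About 8 N down at the free edge begins to compress the gasket.
- hatch_face (a point): A bare spot of the hatch's outer face, clear of the T-handle, for pushing: 200 mm from the hinge line and 85 mm to the -x side of the hatch's middle. Its z axis points out of the outer face.
- t_handle (a joint): T-handle latch, shaft through the hatch 238 mm from the hinge line, in the middle. Rad: 0 released, grows clockwise seen from above when shut, stop 1.57; starts 0 to 0.15. On the shut hatch, from about 0.6 its tongue runs under a ramped keeper and pulls; tight from about 1.3 (up to 0.4 N m), then stays. Beyond 0.3 with the hatch open, the tongue would foul the keeper.
- t_handle_bar (a point): Centre of the T-handle's black bar, 76 mm long (along this point's x axis), 14 mm wide, 16 mm high, its centre 30 mm off the hatch's outer face (159 mm above the bench when the hatch is shut). At 0 the bar lies along the hatch's hinge direction.
- jar1_mid (a point): Middle of a sample jar: clear glass with dark sample and a flat white cap, a plain cylinder for gripping 36 mm in diameter, 70 mm high, 50 to 100 g, z up; this point is half-way up (35 mm above its base). Two to four of these stand on the bench to the right of the chamber; an absent one reads None from the start.
- jar2_mid (a point): Middle of a sample jar: clear glass with dark sample and a flat white cap, a plain cylinder for gripping 36 mm in diameter, 70 mm high, 50 to 100 g, z up; this point is half-way up (35 mm above its base). Two to four of these stand on the bench to the right of the chamber; an absent one reads None from the start.
- jar3_mid (a point): Middle of a sample jar: clear glass with dark sample and a flat white cap, a plain cylinder for gripping 36 mm in diameter, 70 mm high, 50 to 100 g, z up; this point is half-way up (35 mm above its base). Two to four of these stand on the bench to the right of the chamber; an absent one reads None from the start.
- jar4_mid (a point): Middle of a sample jar: clear glass with dark sample and a flat white cap, a plain cylinder for gripping 36 mm in diameter, 70 mm high, 50 to 100 g, z up; this point is half-way up (35 mm above its base). Two to four of these stand on the bench to the right of the chamber; an absent one reads None from the start.
- beaker: Glass beaker, 68 mm wide, 85 mm high; origin at the centre of its underside. Bystander: leave it alone.
- reagent: Amber bottle with a cap, 62 mm wide, 150 mm high; origin at the centre of its underside. Bystander: leave it alone.
- spatula_mid (a point): Middle of a plain steel spatula lying flat on the bench among the jars: 152 mm long along its x axis, handle 10 mm wide and 8 mm thick (centre 4 mm above its underside) from 75 mm on the -x side to 45 mm on the +x side, then a thin blade 18 mm wide. 50 g.
- tool_tray_in (a point): Centre of the inner floor (4 mm above the bench) of the shallow open steel tool tray fixed on the bench right of the jars: 220 mm long (along its x axis) x 85 mm wide outside, walls 4 mm thick, rim 14 mm above the bench.
There are look-alikes about, which are no part of the job. What is shaped like the part that bears jar3_mid but purple or turquoise is not meant.

How it is judged:
On the way, in this order (a step that is already met when the one before it is completed fails the run):
1. every jar stands in a turntable pocket, the pointer is at the index post, and the hatch is shut onto the gasket with the T-handle still released (((horizontal distance between jar1_mid and pocket1 below 0.01 m and z of jar1_mid in the frame of pocket1 below 0.04 m and angle between jar1_mid's own z axis and vertical below 0.15 rad) or (horizontal distance between jar1_mid and pocket2 below 0.01 m and z of jar1_mid in the frame of pocket2 below 0.04 m and angle between jar1_mid's own z axis and vertical below 0.15 rad) or (horizontal distance between jar1_mid and pocket3 below 0.01 m and z of jar1_mid in the frame of pocket3 below 0.04 m and angle between jar1_mid's own z axis and vertical below 0.15 rad) or (horizontal distance between jar1_mid and pocket4 below 0.01 m and z of jar1_mid in the frame of pocket4 below 0.04 m and angle between jar1_mid's own z axis and vertical below 0.15 rad)) and ((horizontal distance between jar2_mid and pocket1 below 0.01 m and z of jar2_mid in the frame of pocket1 below 0.04 m and angle between jar2_mid's own z axis and vertical below 0.15 rad) or (horizontal distance between jar2_mid and pocket2 below 0.01 m and z of jar2_mid in the frame of pocket2 below 0.04 m and angle between jar2_mid's own z axis and vertical below 0.15 rad) or (horizontal distance between jar2_mid and pocket3 below 0.01 m and z of jar2_mid in the frame of pocket3 below 0.04 m and angle between jar2_mid's own z axis and vertical below 0.15 rad) or (horizontal distance between jar2_mid and pocket4 below 0.01 m and z of jar2_mid in the frame of pocket4 below 0.04 m and angle between jar2_mid's own z axis and vertical below 0.15 rad)) and ((horizontal distance between jar3_mid and pocket1 below 0.01 m and z of jar3_mid in the frame of pocket1 below 0.04 m and angle between jar3_mid's own z axis and vertical below 0.15 rad) or (horizontal distance between jar3_mid and pocket2 below 0.01 m and z of jar3_mid in the frame of pocket2 below 0.04 m and angle between jar3_mid's own z axis and vertical below 0.15 rad) or (horizontal distance between jar3_mid and pocket3 below 0.01 m and z of jar3_mid in the frame of pocket3 below 0.04 m and angle between jar3_mid's own z axis and vertical below 0.15 rad) or (horizontal distance between jar3_mid and pocket4 below 0.01 m and z of jar3_mid in the frame of pocket4 below 0.04 m and angle between jar3_mid's own z axis and vertical below 0.15 rad)) and ((horizontal distance between jar4_mid and pocket1 below 0.01 m and z of jar4_mid in the frame of pocket1 below 0.04 m and angle between jar4_mid's own z axis and vertical below 0.15 rad) or (horizontal distance between jar4_mid and pocket2 below 0.01 m and z of jar4_mid in the frame of pocket2 below 0.04 m and angle between jar4_mid's own z axis and vertical below 0.15 rad) or (horizontal distance between jar4_mid and pocket3 below 0.01 m and z of jar4_mid in the frame of pocket3 below 0.04 m and angle between jar4_mid's own z axis and vertical below 0.15 rad) or (horizontal distance between jar4_mid and pocket4 below 0.01 m and z of jar4_mid in the frame of pocket4 below 0.04 m and angle between jar4_mid's own z axis and vertical below 0.15 rad)) and value of joint turntable between -0.06 and 0.06 rad and value of joint hatch below 0.045 rad and value of joint t_handle below 0.6 rad), for 0.2 s.
2. the T-handle is turned and the hatch drawn tight (value of joint hatch below 0.01 rad and value of joint t_handle above 1.3 rad), for 0.2 s.
At the end, for the whole second after the job is handed in: Every jar present stands upright (within 0.15 rad) on the floor of a pocket of its own (within 10 mm of its centre), the turntable within 0.06 rad of the index post, the hatch drawn down to less than 0.010 rad, the T-handle beyond 1.3 rad, the spatula in the tool tray, all at rest and released (all of step 2 and ((horizontal distance between jar1_mid and pocket1 below 0.01 m and z of jar1_mid in the frame of pocket1 below 0.04 m and angle between jar1_mid's own z axis and vertical below 0.15 rad) or (horizontal distance between jar1_mid and pocket2 below 0.01 m and z of jar1_mid in the frame of pocket2 below 0.04 m and angle between jar1_mid's own z axis and vertical below 0.15 rad) or (horizontal distance between jar1_mid and pocket3 below 0.01 m and z of jar1_mid in the frame of pocket3 below 0.04 m and angle between jar1_mid's own z axis and vertical below 0.15 rad) or (horizontal distance between jar1_mid and pocket4 below 0.01 m and z of jar1_mid in the frame of pocket4 below 0.04 m and angle between jar1_mid's own z axis and vertical below 0.15 rad)) and ((horizontal distance between jar2_mid and pocket1 below 0.01 m and z of jar2_mid in the frame of pocket1 below 0.04 m and angle between jar2_mid's own z axis and vertical below 0.15 rad) or (horizontal distance between jar2_mid and pocket2 below 0.01 m and z of jar2_mid in the frame of pocket2 below 0.04 m and angle between jar2_mid's own z axis and vertical below 0.15 rad) or (horizontal distance between jar2_mid and pocket3 below 0.01 m and z of jar2_mid in the frame of pocket3 below 0.04 m and angle between jar2_mid's own z axis and vertical below 0.15 rad) or (horizontal distance between jar2_mid and pocket4 below 0.01 m and z of jar2_mid in the frame of pocket4 below 0.04 m and angle between jar2_mid's own z axis and vertical below 0.15 rad)) and ((horizontal distance between jar3_mid and pocket1 below 0.01 m and z of jar3_mid in the frame of pocket1 below 0.04 m and angle between jar3_mid's own z axis and vertical below 0.15 rad) or (horizontal distance between jar3_mid and pocket2 below 0.01 m and z of jar3_mid in the frame of pocket2 below 0.04 m and angle between jar3_mid's own z axis and vertical below 0.15 rad) or (horizontal distance between jar3_mid and pocket3 below 0.01 m and z of jar3_mid in the frame of pocket3 below 0.04 m and angle between jar3_mid's own z axis and vertical below 0.15 rad) or (horizontal distance between jar3_mid and pocket4 below 0.01 m and z of jar3_mid in the frame of pocket4 below 0.04 m and angle between jar3_mid's own z axis and vertical below 0.15 rad)) and ((horizontal distance between jar4_mid and pocket1 below 0.01 m and z of jar4_mid in the frame of pocket1 below 0.04 m and angle between jar4_mid's own z axis and vertical below 0.15 rad) or (horizontal distance between jar4_mid and pocket2 below 0.01 m and z of jar4_mid in the frame of pocket2 below 0.04 m and angle between jar4_mid's own z axis and vertical below 0.15 rad) or (horizontal distance between jar4_mid and pocket3 below 0.01 m and z of jar4_mid in the frame of pocket3 below 0.04 m and angle between jar4_mid's own z axis and vertical below 0.15 rad) or (horizontal distance between jar4_mid and pocket4 below 0.01 m and z of jar4_mid in the frame of pocket4 below 0.04 m and angle between jar4_mid's own z axis and vertical below 0.15 rad)) and value of joint turntable between -0.06 and 0.06 rad and x of spatula_mid in the frame of tool_tray_in between -0.06 and 0.06 m and y of spatula_mid in the frame of tool_tray_in between -0.036 and 0.036 m and z of spatula_mid in the frame of tool_tray_in below 0.022 m and linear speed of spatula below 0.02 m/s and velocity of joint hatch below 0.05 rad/s and velocity of joint t_handle below 0.1 rad/s); the robot touches nothing.
It fails at once if the beaker is shifted by more than 30 mm or tipped (distance of beaker from where it was at the start of the episode above 0.03 m or angle between beaker's own z axis and vertical above 0.5 rad).
It fails at once if the amber bottle is shifted by more than 30 mm or tipped (distance of reagent from where it was at the start of the episode above 0.03 m or angle between reagent's own z axis and vertical above 0.5 rad).
Of jar1, jar2, jar3, jar4 only 2 to 4 are there at a start; the rules pass over those that are not, and their reading is None.
At some moment in a run one of spatula may be knocked a few centimetres aside while the robot is not near it.
Once in a run the grip may slacken for a moment while it holds something.
It also fails if it takes over 210 s, if anything falls off the work surface, if the arm or the gripper's body presses on something with over 40 N, if the wrist force passes 120 N, or if a joint passes its speed limit or range.

## Working session

There is one attempt and no reset: what is moved stays moved. The work goes in short steps, each a Python script; the robot and the scene stay as the last script left them, time stands still between calls to the robot, and variables do not carry over. Pictures are saved under pics/ and viewed, and the job is handed in when it is done.

```bash
ls; mkdir -p pics; python3 - <<'E'
from plant import *
import cv2
for n in ["scene","top"]:
    im=read_camera(n); cv2.imwrite(f"pics/{n}0.png",im[:,:,::-1])
    p=camera_params(n); print(n,p)
print(get_obs())
E
```

```text
pics
scene {'mtx': array([[539.31831966,   0.        , 282.62217489],
       [  0.        , 539.31831966, 207.76507157],
       [  0.        ,   0.        ,   1.        ]]), 'D': array([-0.02524019,  0.        ,  0.        ,  0.        ,  0.        ]), 'view': array([[ 0.66392555,  0.74775531, -0.00805356, -0.31242713],
       [ 0.51313123, -0.46338612, -0.72247466, -0.23623573],
       [-0.54396617,  0.47553686, -0.69135049,  1.6572437 ],
       [ 0.        ,  0.        ,  0.        ,  1.        ]])}
top {'mtx': array([[503.37594364,   0.        , 275.79825138],
       [  0.        , 503.37594364, 213.88123463],
       [  0.        ,   0.        ,   1.        ]]), 'D': array([-0.06352147,  0.        ,  0.        ,  0.        ,  0.        ]), 'view': array([[-0.01938607, -0.99977841, -0.0082046 , -0.07688441],
       [-0.99009995,  0.02033814, -0.13888284,  0.58481719],
       [ 0.13901894,  0.00543098, -0.99027483,  1.23415004],
       [ 0.        ,  0.        ,  0.        ,  1.        ]])}
{'clock': 0.1, 'joint_positions': array([-1.21180679,  0.38375716,  0.04382262,  1.59943612, -0.0178592 ,
        1.16120818, -0.04992509]), 'qvel': array([ 0.00138052, -0.00200687,  0.00106678, -0.00408584, -0.00010672,
       -0.00144339,  0.00166807]), 'joint_efforts': array([ 2.45290699e-03, -4.34728932e+01,  1.02919456e+00, -2.50453305e+01,
        1.08907989e-02,  5.42540598e-03, -5.25017469e-06]), 'position': array([0.28638428, 0.58273989, 0.30260094]), 'tcp_rot': array([ 2.26373317e-01,  9.74039866e-01, -1.19255498e-03, -1.95571057e-04]), 'ft_force': array([ 0.1413187 , -0.27724437,  0.02299706]), 'torque': array([-0.02350844,  0.0405671 ,  0.00471495]), 'finger_gap': 0.0853930213962387}
```

View pics/scene0.png

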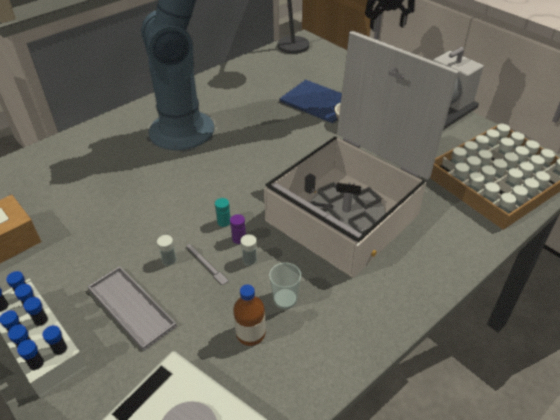

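View pics/top0.png

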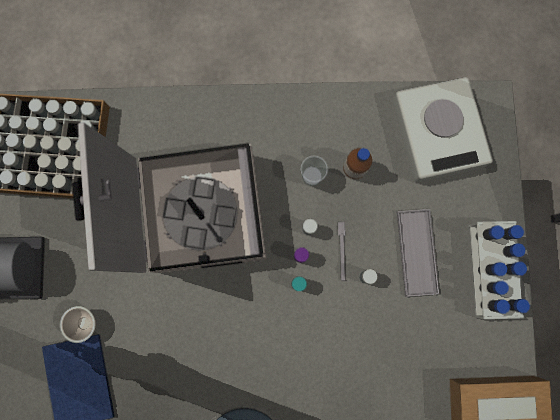

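```bash
cat > h.py <<'E'
import numpy as np, cv2
from scipy.spatial.transform import Rotation as R
def p2w(cam,uv,z):
    from plant import camera_params
    p=camera_params(cam)
    n=cv2.undistortPoints(np.array([[uv]],float),p["mtx"],p["D"])[0,0]
    V=p["view"];d=V[:3,:3].T@np.array([n[0],n[1],1]);o=-V[:3,:3].T@V[:3,3]
    return o+d*(z-o[2])/d[2]
def w2p(cam,P):
    from plant import camera_params
    p=camera_params(cam);V=p["view"]
    return cv2.projectPoints(np.atleast_2d(np.array(P,float)),cv2.Rodrigues(V[:3,:3])[0],V[:3,3],p["mtx"],p["D"])[0][:,0]
def crop(im,x0,y0,x1,y1,s,name):
    c=cv2.resize(im[y0:y1,x0:x1],None,fx=s,fy=s,interpolation=cv2.INTER_CUBIC)
    cv2.imwrite("pics/"+name,c)
E
python3 - <<'E'
from h import *
t=cv2.imread("pics/top0.png"); s=cv2.imread("pics/scene0.png")
crop(t,70,110,280,280,3.8,"c1.png")
crop(t,280,140,450,310,3.5,"c2.png")
crop(s,250,120,440,270,4,"c3.png")
E
```

```text
(no output)
```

View pics/c1.png

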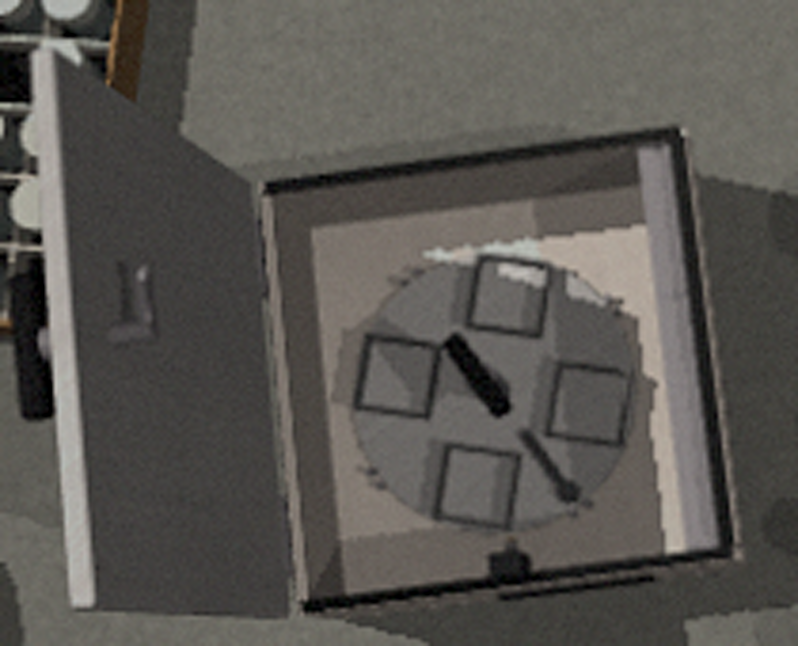

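View pics/c2.png

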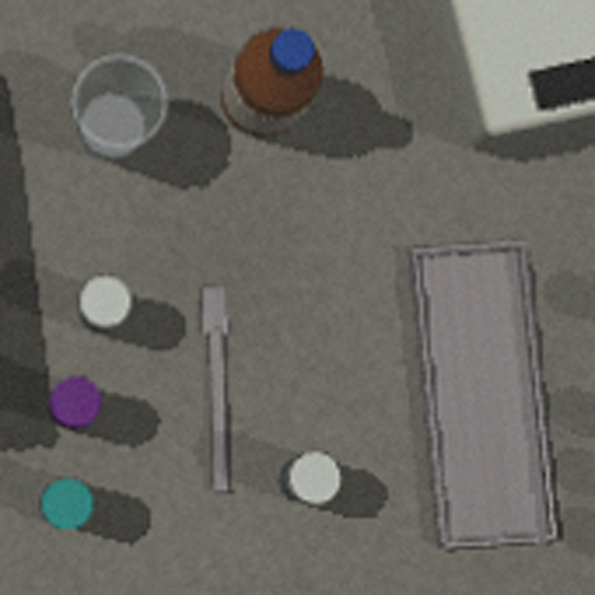

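View pics/c3.png

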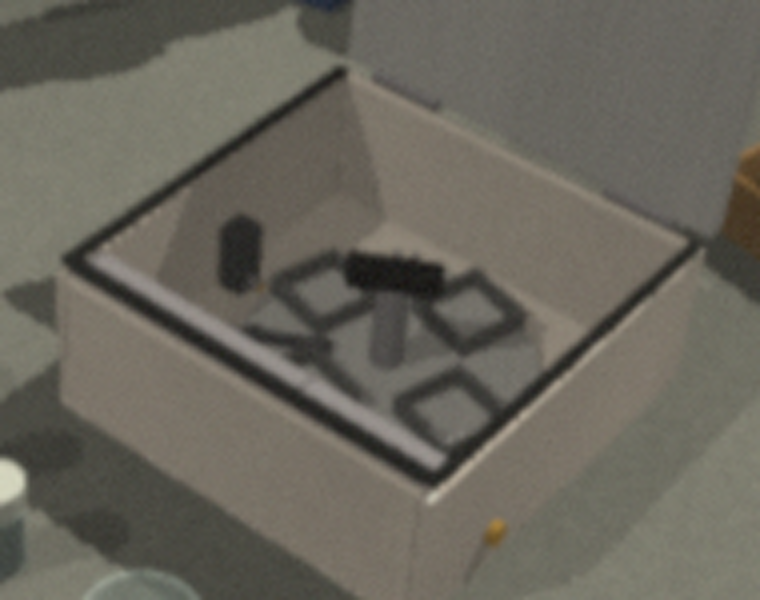

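```bash
python3 - <<'E'
import plant
print([n for n in dir(plant) if not n.startswith('_')])
print(getattr(plant,'tips_ahead',None))
from h import *
np.set_printoptions(precision=4,suppress=True)
C=[p2w("top",(70+x/3.8,110+y/3.8),.111)[:2] for x,y in [(262,185),(685,130),(740,555),(303,608)]]
C=np.array(C);print(C,C.mean(0),[np.linalg.norm(C[i]-C[i-1]) for i in range(4)])
e=[C[0]-C[3],C[1]-C[2]]; f=[C[1]-C[0],C[2]-C[3]]
print("yaw",[np.arctan2(v[1],v[0]) for v in e],[np.arctan2(v[1],v[0])+np.pi/2 for v in f])
print("post",p2w("top",(70+510/3.8,110+555/3.8),.06))
for n,(x,y),z in [("pk+x",(508,296),.033),("pk-y",(590,405),.033),("pk-x",(478,487),.033),("pk+y",(398,377),.033),("bar",(477,374),.1),("ptr tip",(572,492),.024),("ptr0",(525,433),.022)]:
    print(n,p2w("top",(70+x/3.8,110+y/3.8),z))
for n,(x,y),z in [("jarA",(106,302),.07),("jarB",(314,478),.07),("purple",(75,402),.07),("turq",(67,503),.07),("sp blade end",(214,286),.003),("sp handle end",(222,491),.008),("neck",(217,333),.006)]:
    print(n,p2w("top",(280+x/3.5,140+y/3.5),z))
T=np.array([p2w("top",(280+x/3.5,140+y/3.5),.014)[:2] for x,y in [(414,248),(525,243),(558,541),(443,548)]]);print(T,T.mean(0))
# scene check
s=[("jarA",(249,242)),("jarB",(166,242))]
for n,uv in s: print(n,p2w("scene",uv,.07))
print("hatch top",p2w("top",(70+35/3.8,110+50/3.8),.39),p2w("top",(70+83/3.8,110+605/3.8),.39))
E
```

```text
['MotionError', 'camera_params', 'command_gripper', 'get_obs', 'inverse_kinematics', 'line_to', 'move_j', 'movep', 'read_camera', 'sign_off', 'tips_ahead', 'wait']
0.0726
[[ 0.7165  0.2433]
 [ 0.7464 -0.0299]
 [ 0.4731 -0.0608]
 [ 0.4451  0.2124]] [0.5953 0.0912] [np.float64(0.27316153899881), np.float64(0.2748196790346231), np.float64(0.274968628294757), np.float64(0.27464921434377565)]
yaw [np.float64(0.11338252760026464), np.float64(0.11271042261376467)] [np.float64(0.10873901273131592), np.float64(0.10215651103495671)]
post [0.4788 0.0903 0.06  ]
pk+x [0.6555 0.0957 0.033 ]
pk-y [0.5799 0.0404 0.033 ]
pk-x [0.5262 0.1157 0.033 ]
pk+y [0.6016 0.1701 0.033 ]
bar [0.5922 0.1054 0.1   ]
ptr tip [0.5224 0.0538 0.024 ]
ptr0 [0.5632 0.0857 0.022 ]
jarA [ 0.5464 -0.1731  0.07  ]
jarB [ 0.4202 -0.3143  0.07  ]
purple [ 0.4766 -0.1494  0.07  ]
turq [ 0.4067 -0.1421  0.07  ]
sp blade end [ 0.5644 -0.2579  0.003 ]
sp handle end [ 0.413  -0.2577  0.008 ]
neck [ 0.529  -0.2585  0.006 ]
[[ 0.5883 -0.406 ]
 [ 0.5903 -0.4891]
 [ 0.3712 -0.5004]
 [ 0.3683 -0.416 ]] [ 0.4795 -0.4529]
jarA [ 0.5529 -0.1745  0.07  ]
jarB [ 0.4263 -0.3152  0.07  ]
hatch top [0.7166 0.2813 0.39  ] [0.439  0.2473 0.39  ]
```

```bash
python3 - <<'E'
from h import *
s=cv2.imread("pics/scene0.png")
crop(s,145,195,325,325,4.4,"c4.png")
for n,P in [("A",(.5464,-.1731,.07)),("B",(.4202,-.3143,.07))]:print(n,(w2p("scene",P)[0]-[145,195])*4.4)
E
```

```text
A [451.79918721 198.55585903]
B [ 87.52495092 199.52112969]
```

View pics/c4.png

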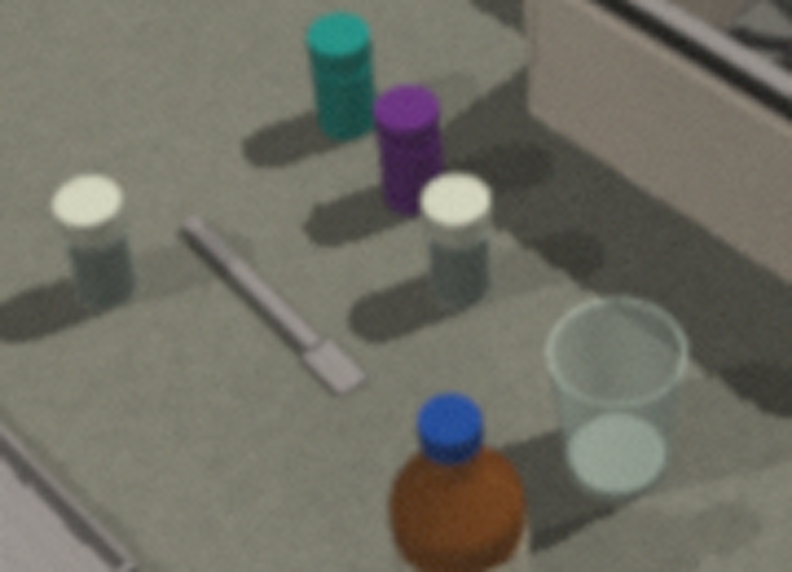

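```bash
cat >> h.py <<'E'
G=0.054
def q(a): return (R.from_euler('z',a)*R.from_euler('x',np.pi)).as_quat()
def tcp(p,off=G): return [p[0],p[1],p[2]+off]
def st(tag=""):
    from plant import get_obs
    o=get_obs(); print(tag,"t=%.1f"%o["clock"],"pos",o["position"].round(4),"F",o["ft_force"].round(1),"M",o["torque"].round(2),"gap %.4f"%o["finger_gap"],"j",o["joint_positions"].round(2))
def snap(name):
    from plant import read_camera
    for n in ["scene","top"]:
        cv2.imwrite(f"pics/{n}_{name}.png",read_camera(n)[:,:,::-1])
E
python3 - <<'E'
from plant import *
from h import *
o=get_obs()
p=o["position"]
line_to([p[0],p[1],.52],velocity=.3); st("up")
A=(.547,-.173,.05)
movep([.50,-.15,.45],q(0)); st("over")
command_gripper(.06); st()
movep(tcp((A[0],A[1],.11)),q(0)); st()
snap("a1")
E
```

```text
up t=1.0 pos [0.2862 0.5823 0.5178] F [-0.6 -0.1  0.5] M [0.03 0.01 0.04] gap 0.0856 j [-1.22  0.29  0.06  1.28 -0.02  1.57 -0.05]
over t=3.7 pos [ 0.5006 -0.1486  0.4501] F [ 0.1 -0.1 -0.6] M [ 0.02 -0.02 -0.06] gap 0.0853 j [-0.73  0.02  0.97  1.74 -0.02  1.39 -1.32]
 t=4.0 pos [ 0.5001 -0.1499  0.45  ] F [-0.6  0.1  0.3] M [0.   0.01 0.04] gap 0.0602 j [-0.73  0.02  0.97  1.74 -0.02  1.39 -1.32]
 t=5.2 pos [ 0.5485 -0.173   0.1654] F [-0.2 -0.6  1.1] M [-0.05 -0.03 -0.02] gap 0.0600 j [-0.45  0.55  0.85  1.92 -0.52  0.91 -0.9 ]
```

```bash
python3 - <<'E'
from plant import *
from h import *
A=(.547,-.173)
print(line_to(tcp((*A,.050)),velocity=.12,until_force=6)); st("down")
command_gripper(.02); st("grip")
line_to(tcp((*A,.19)),velocity=.2); st("lift")
snap("a2")
t=cv2.imread("pics/top_a2.png");s=cv2.imread("pics/scene_a2.png")
crop(np.hstack([t[130:320,230:400],s[130:320,170:340]]),0,0,340,190,2.3,"a2.png")
E
```

```text
False
down t=5.9 pos [ 0.5472 -0.1733  0.1042] F [ 0.5 -0.7  0.4] M [-0.04  0.04  0.  ] gap 0.0600 j [-0.38  0.63  0.77  1.94 -0.61  0.81 -0.84]
grip t=6.3 pos [ 0.5479 -0.1735  0.1051] F [-0.2 -0.   4.5] M [0.01 0.01 0.05] gap 0.0348 j [-0.38  0.63  0.77  1.94 -0.61  0.81 -0.84]
lift t=7.1 pos [ 0.5461 -0.1723  0.2427] F [-0.2 -0.3 -1. ] M [ 0.04  0.02 -0.02] gap 0.0352 j [-0.53  0.44  0.94  1.88 -0.41  1.04 -0.98]
```

View pics/a2.png

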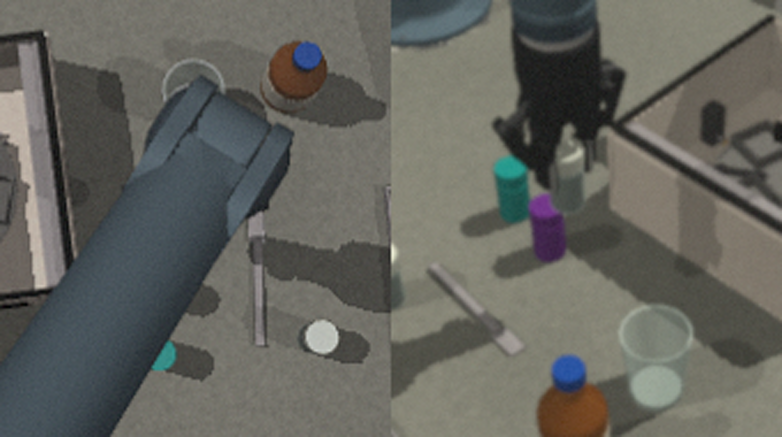

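```bash
python3 - <<'E'
from plant import *
from h import *
P=(.5808,.0404)
for a in (-1.735,1.407,0):
    j=inverse_kinematics(tcp((*P,.19)),q(a)); k=inverse_kinematics(tcp((*P,.07)),q(a)); print(a,None if j is None else j.round(2),None if k is None else k.round(2))
movep(tcp((*P,.19)),q(1.407)); st("over")
snap("a3")
t=cv2.imread("pics/top_a3.png");s=cv2.imread("pics/scene_a3.png")
crop(np.hstack([t[100:290,120:290],s[90:280,240:410]]),0,0,340,190,2.3,"a3.png")
E
```

```text
-1.735 [-1.08  0.7   1.3   1.86 -0.74  1.18 -2.83] [-0.98  0.84  1.13  1.93 -0.91  1.01 -2.73]
1.407 [-0.65  0.36  0.62  1.84 -0.25  1.01 -0.1 ] [-0.54  0.52  0.5   1.91 -0.34  0.79 -0.03]
0 [-0.88  0.45  0.92  1.85 -0.41  1.04 -1.36] [-0.76  0.61  0.78  1.92 -0.57  0.85 -1.25]
over t=8.1 pos [0.5803 0.0385 0.2433] F [-0.5 -0.3 -0.5] M [-0.04  0.03 -0.01] gap 0.0346 j [-0.65  0.36  0.62  1.85 -0.25  1.01 -0.1 ]
```

View pics/a3.png

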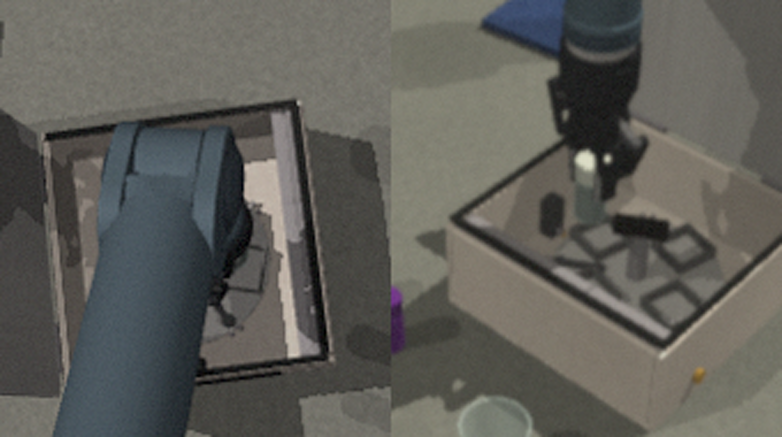

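```bash
python3 - <<'E'
from plant import *
from h import *
P=(.5808,.0404)
line_to(tcp((*P,.09)),velocity=.15);st()
print(line_to(tcp((*P,.066)),velocity=.04,until_force=5)); st("low")
command_gripper(.05); st("open")
line_to(tcp((*P,.19)),velocity=.2); st("up")
movep(tcp((.43,-.30,.19)),q(.8)); st()
snap("a4")
t=cv2.imread("pics/top_a4.png");s=cv2.imread("pics/scene_a4.png")
crop(np.hstack([t[100:290,120:290],s[110:300,250:420]]),0,0,340,190,2.3,"a4.png")
E
```

```text
t=9.0 pos [0.5816 0.04   0.1447] F [ 1.  -0.7 -0.8] M [0.03 0.   0.02] gap 0.0344 j [-0.59  0.5   0.56  1.9  -0.35  0.83 -0.02]
True
low t=9.5 pos [0.5813 0.0404 0.1231] F [ 0.1 -0.2  3.7] M [-0.07 -0.03  0.02] gap 0.0346 j [-0.58  0.54  0.54  1.91 -0.37  0.8   0.  ]
open t=9.8 pos [0.5795 0.0406 0.1219] F [-0.2 -0.2 -0.7] M [ 0.05  0.   -0.03] gap 0.0503 j [-0.58  0.54  0.54  1.91 -0.37  0.8   0.  ]
up t=10.6 pos [0.5799 0.0406 0.243 ] F [-0.3  1.   0.3] M [ 0.01 -0.03 -0.02] gap 0.0500 j [-0.66  0.36  0.62  1.85 -0.25  1.01 -0.09]
 t=12.0 pos [ 0.4317 -0.2981  0.2438] F [0.2 0.5 0.3] M [ 0.04 -0.06 -0.04] gap 0.0500 j [-0.31  0.32  0.98  1.99 -0.32  0.99  0.05]
```

View pics/a4.png

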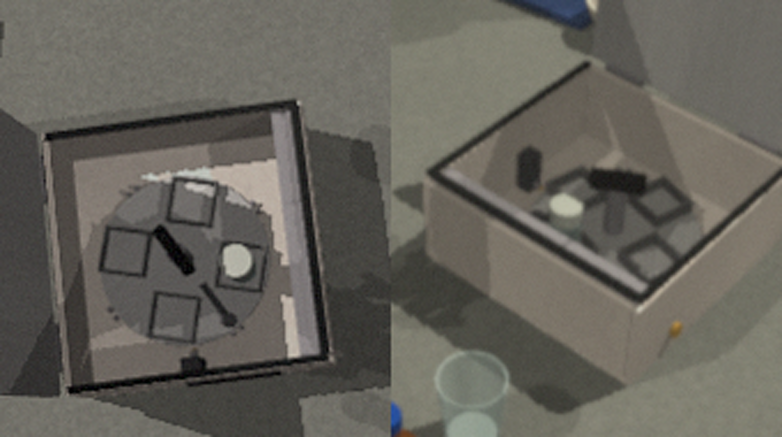

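View pics/scene_a4.png

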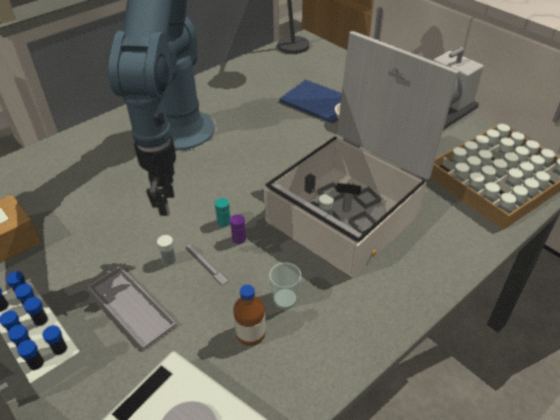

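```bash
python3 - <<'E'
from plant import *
from h import *
print(p2w("top",(120+238/2.3,100+260/2.3),.088),"scene",p2w("scene",(250+566/2.3,110+206/2.3),.088))
B=(.421,-.314)
command_gripper(.06)
line_to(tcp((*B,.11)),velocity=.2)
print(line_to(tcp((*B,.050)),velocity=.12,until_force=6)); st("down")
command_gripper(.02); st("grip")
line_to(tcp((*B,.19)),velocity=.2); st("lift")
P=(.5275,.1170); a=-3.324
for aa in (a,a+np.pi):
    j=inverse_kinematics(tcp((*P,.19)),q(aa)); print(aa,None if j is None else j.round(2))
E
```

```text
[0.58118477 0.03886051 0.088     ] scene [0.85748262 0.34515945 0.088     ]
False
down t=13.6 pos [ 0.4215 -0.3144  0.1046] F [-0.1  0.1 -0.1] M [-0.07 -0.03 -0.01] gap 0.0602 j [-0.09  0.55  0.78  2.06 -0.57  0.75  0.28]
grip t=13.9 pos [ 0.4218 -0.3146  0.1051] F [0.1 0.  5.5] M [ 0.1   0.12 -0.  ] gap 0.0348 j [-0.09  0.55  0.78  2.06 -0.57  0.75  0.28]
lift t=14.7 pos [ 0.4203 -0.3131  0.2428] F [-0.2  0.4 -1.1] M [-0.   -0.01  0.01] gap 0.0346 j [-0.28  0.33  0.99  1.99 -0.32  0.99  0.09]
-3.324 [-1.08  0.35  0.93  1.95 -0.33  1.    1.39]
-0.18240734641020673 [-1.2   0.42  1.1   1.96 -0.44  1.03 -1.65]
```

```bash
python3 - <<'E'
from plant import *
from h import *
P=(.5275,.1170)
line_to(tcp((.421,-.2,.21)),velocity=.25)
movep(tcp((*P,.19)),q(-3.324)); st("over")
snap("a5")
line_to(tcp((*P,.09)),velocity=.15);st()
print(line_to(tcp((*P,.066)),velocity=.04,until_force=5)); st("low")
command_gripper(.05); st("open")
line_to(tcp((*P,.19)),velocity=.2); st("up")
movep(tcp((.43,-.25,.19)),q(1.57)); st()
snap("a6")
t=cv2.imread("pics/top_a6.png");s=cv2.imread("pics/scene_a6.png")
crop(np.hstack([t[100:290,120:290],s[110:300,250:420]]),0,0,340,190,2.3,"a6.png")
crop(t,280,140,450,310,3.5,"a6b.png")
E
```

```text
over t=16.8 pos [0.5279 0.1149 0.2438] F [ 0.5 -0.2 -0.8] M [-0.04 -0.02  0.01] gap 0.0348 j [-0.91  0.29  0.71  1.95 -0.22  0.98  1.3 ]
 t=17.7 pos [0.5283 0.1169 0.1447] F [-0.1  0.4 -1.2] M [-0.03 -0.02  0.01] gap 0.0348 j [-0.83  0.45  0.63  2.01 -0.36  0.8   1.41]
True
low t=18.2 pos [0.5275 0.1173 0.1231] F [-0.8  0.2  6. ] M [-0.05  0.23 -0.03] gap 0.0350 j [-0.8   0.48  0.61  2.01 -0.4   0.76  1.43]
open t=18.5 pos [0.5263 0.117  0.122 ] F [ 0.3 -0.3  0.3] M [ 0.03 -0.05 -0.04] gap 0.0505 j [-0.8   0.48  0.61  2.01 -0.4   0.76  1.43]
up t=19.3 pos [0.5266 0.117  0.243 ] F [-0.6  1.3  0.2] M [-0.01 -0.01 -0.02] gap 0.0501 j [-0.91  0.29  0.71  1.95 -0.23  0.99  1.3 ]
 t=20.7 pos [ 0.4311 -0.2485  0.2437] F [ 0.6 -1.3  0.6] M [ 0.   -0.03 -0.03] gap 0.0499 j [-0.61  0.36  1.24  2.05 -0.41  1.    0.84]
```

View pics/a6.png

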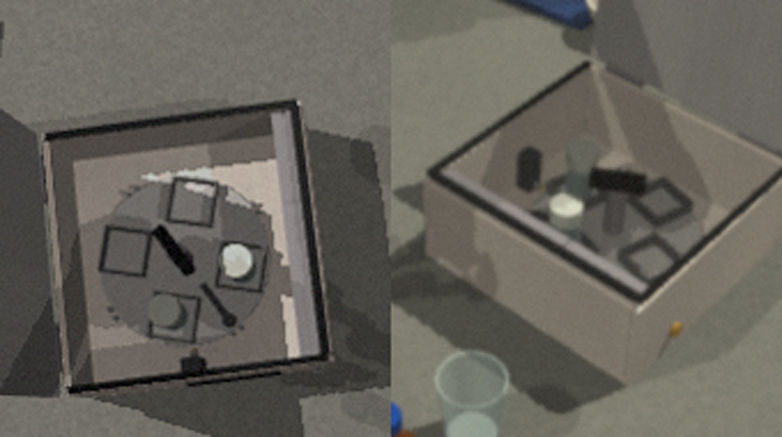

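View pics/a6b.png

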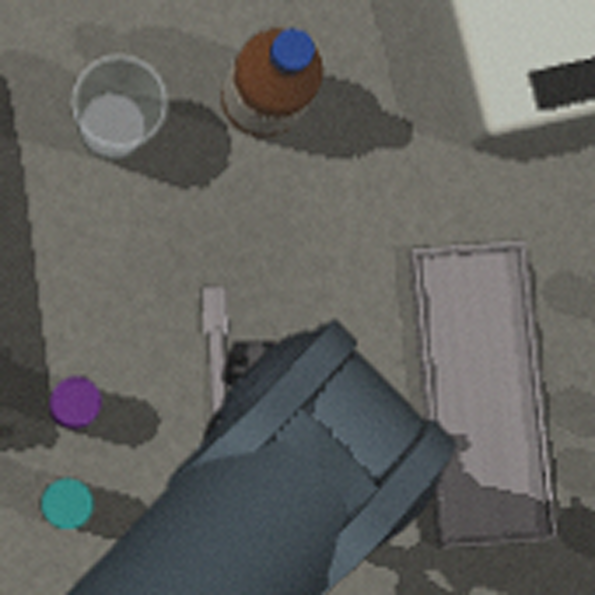

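```bash
python3 - <<'E'
from plant import *
from h import *
print("jarB",p2w("top",(120+168/2.3,100+310/2.3),.088))
S=(.485,-.258)
for yw in (0,np.pi):
    j=inverse_kinematics([*S,.075],q(yw)); print(yw,None if j is None else j.round(2))
movep([*S,.16],q(0)); command_gripper(.03); st()
print(line_to([*S,.0742],velocity=.06,until_force=4)); st("down")
snap("b1")
command_gripper(.0); st("grip")
line_to([*S,.14],velocity=.15); st("lift")
snap("b2")
crop(np.hstack([cv2.imread("pics/scene_b1.png")[180:370,140:310],cv2.imread("pics/scene_b2.png")[180:370,140:310]]),0,0,340,190,2.3,"b2.png")
E
```

```text
jarB [0.52933948 0.11329181 0.088     ]
0 [-0.46  0.94  1.15  2.02 -1.09  0.99 -0.3 ]
3.141592653589793 [-0.02  0.57  0.52  2.   -0.44  0.68  2.35]
 t=22.2 pos [ 0.4851 -0.258   0.1604] F [0.1 1.2 0.2] M [-0.02  0.01  0.04] gap 0.0299 j [-0.55  0.86  1.31  1.99 -0.96  1.11 -0.37]
False
down t=23.8 pos [ 0.4852 -0.2581  0.0746] F [-0.  -0.7  0.3] M [ 0.04 -0.04 -0.02] gap 0.0301 j [-0.46  0.95  1.16  2.02 -1.09  0.99 -0.3 ]
grip t=24.2 pos [ 0.4851 -0.2581  0.0746] F [-0.9  1.5  2.3] M [ 0.12  0.06 -0.04] gap 0.0075 j [-0.46  0.95  1.16  2.02 -1.09  0.99 -0.3 ]
lift t=24.8 pos [ 0.4848 -0.2575  0.1395] F [-0.5 -0.1 -0.6] M [-0.05  0.05 -0.01] gap 0.0075 j [-0.53  0.88  1.27  2.   -0.99  1.08 -0.36]
```

View pics/b2.png

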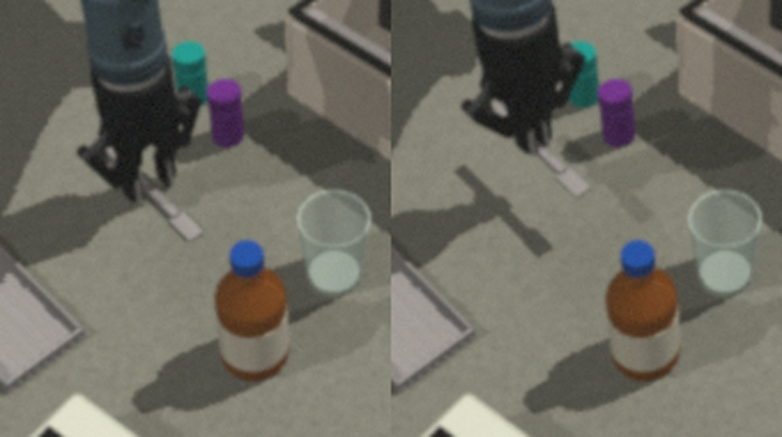

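```bash
python3 - <<'E'
from plant import *
from h import *
print("bottle cap",p2w("top",(280+293/3.5,140+50/3.5),.15))
c=(.477,-.452)
line_to([.45,-.30,.14],velocity=.2)
line_to([.45,-.42,.14],velocity=.2)
line_to([*c,.14],ori=q(.05),velocity=.15); st()
print(line_to([*c,.078],velocity=.06,until_force=4)); st("low")
command_gripper(.03); st("open")
line_to([*c,.15],velocity=.2)
line_to([.45,-.2,.3],velocity=.4); st()
snap("b3")
crop(cv2.imread("pics/top_b3.png"),280,140,450,310,3.5,"b3.png")
E
```

```text
bottle cap [ 0.70522894 -0.29888593  0.15      ]
 t=26.5 pos [ 0.4774 -0.4505  0.1396] F [ 0.9 -0.2 -0.5] M [0.05 0.02 0.03] gap 0.0077 j [-0.08  0.96  1.17  1.73 -0.97  1.15 -0.13]
True
low t=27.5 pos [ 0.4766 -0.4516  0.0786] F [0.3 0.1 5.3] M [ 0.05 -0.   -0.08] gap 0.0075 j [-0.05  1.02  1.09  1.74 -1.04  1.07 -0.1 ]
open t=27.8 pos [ 0.476  -0.4501  0.0767] F [-0.5 -0.6 -0.4] M [-0.02  0.01  0.01] gap 0.0299 j [-0.05  1.02  1.09  1.74 -1.04  1.07 -0.1 ]
 t=29.8 pos [ 0.4495 -0.2001  0.2995] F [ 1.3  0.1 -0.6] M [-0.02 -0.03 -0.07] gap 0.0299 j [-0.91  0.49  1.56  2.01 -0.53  1.19 -0.66]
```

View pics/b3.png

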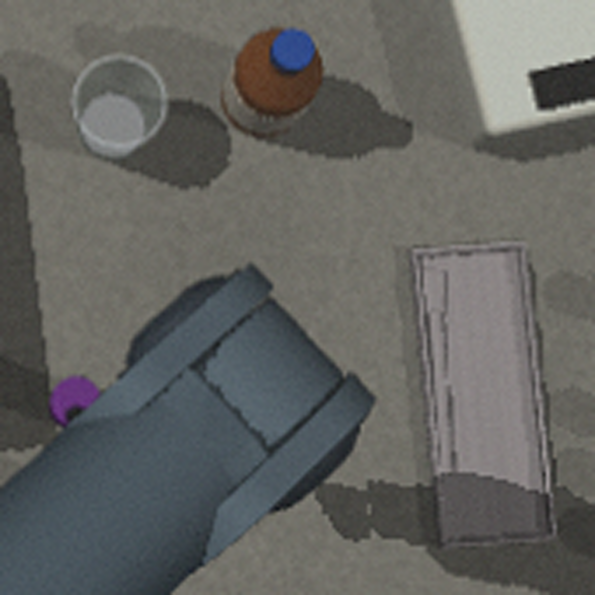

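View pics/scene_b3.png

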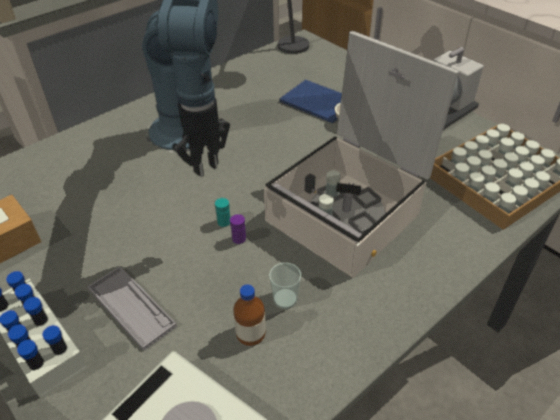

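```bash
python3 - <<'E'
from h import *
t=cv2.imread("pics/top_b3.png")
crop(t,385,200,450,310,5.4,"b4.png")
crop(cv2.imread("pics/scene_b3.png"),75,255,190,350,6,"b5.png")
for v in [(.4795,-.4529,.004),(.4795+.06,-.450,.004),(.4795-.06,-.456,.004),(.48,-.4169,.008)]: print((w2p("top",v)[0]-[385,200])*5.4,(w2p("scene",v)[0]-[75,255])*6)
E
```

```text
[175.9307148  284.43118578] [334.47689087 310.25108814]
[162.96336779 159.9779827 ] [427.73531018 409.31501067]
[189.25159115 410.27163516] [245.66166301 216.56609933]
[103.29583469 284.55972449] [418.46655096 251.24856415]
```

View pics/b4.png

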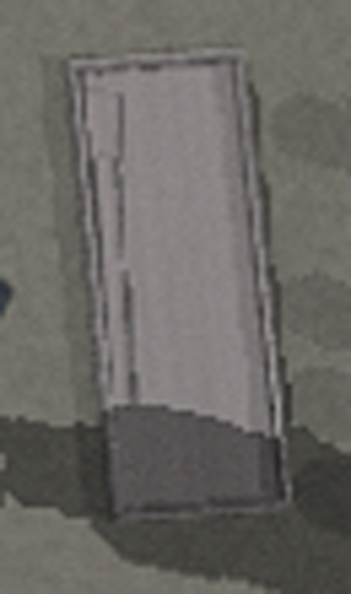

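View pics/b5.png

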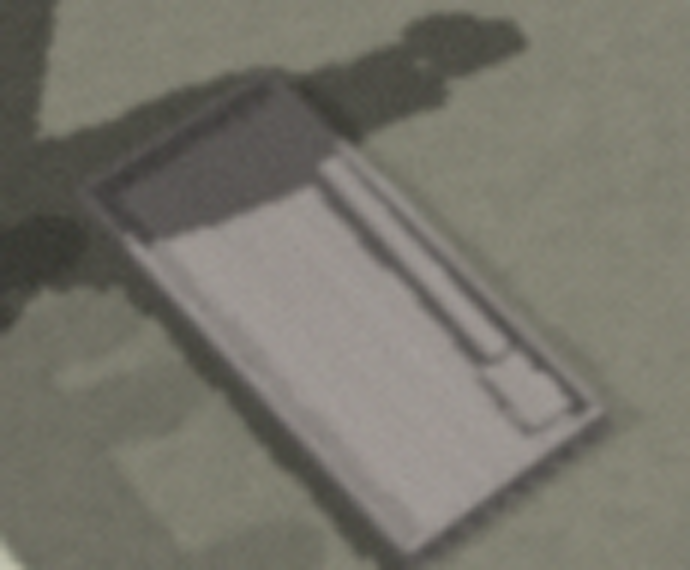

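```bash
python3 - <<'E'
from plant import *
from h import *
c=(.592,.1055)
command_gripper(.04)
movep([*c,.26],q(.62)); st("over")
line_to([*c,.165],velocity=.15)
print(line_to([*c,.143],velocity=.05,until_force=5)); st("low")
command_gripper(0); st("grip")
for a in np.linspace(.62,.108,7)[1:]:
    line_to([*c,.143],ori=q(a),velocity=.05); st("%.2f"%a)
E
```

```text
over t=31.5 pos [0.5918 0.1023 0.2606] F [ 0.4 -0.1  0.1] M [-0.02 -0.04  0.03] gap 0.0401 j [-1.13  0.64  1.22  1.8  -0.65  1.17 -0.66]
False
low t=32.8 pos [0.5919 0.1055 0.1427] F [0.6 1.  0.4] M [-0.   -0.01  0.04] gap 0.0400 j [-1.02  0.76  1.05  1.87 -0.79  1.   -0.57]
grip t=33.2 pos [0.5924 0.1051 0.1436] F [-0.4 -1.1  2.5] M [-0.21  0.03  0.02] gap 0.0190 j [-1.02  0.76  1.05  1.87 -0.79  1.   -0.57]
0.53 t=33.4 pos [0.5924 0.1052 0.1436] F [ 0.1 -1.1  3. ] M [-0.16  0.09 -0.08] gap 0.0189 j [-1.03  0.77  1.07  1.87 -0.81  1.01 -0.64]
0.45 t=33.7 pos [0.5924 0.1052 0.1436] F [-0.4 -0.7  5.2] M [-0.19  0.09  0.  ] gap 0.0188 j [-1.04  0.79  1.08  1.87 -0.83  1.02 -0.72]
0.36 t=33.9 pos [0.5924 0.1053 0.1436] F [-0.5 -1.4  5.9] M [-0.18  0.13 -0.01] gap 0.0187 j [-1.05  0.8   1.1   1.87 -0.84  1.03 -0.79]
0.28 t=34.2 pos [0.5923 0.1054 0.1436] F [-0.2 -0.   5.1] M [-0.12  0.23 -0.06] gap 0.0185 j [-1.06  0.81  1.12  1.87 -0.86  1.04 -0.87]
0.19 t=34.4 pos [0.5923 0.1055 0.1435] F [-0.8 -0.3  4.9] M [-0.16  0.19  0.11] gap 0.0188 j [-1.07  0.83  1.13  1.87 -0.87  1.05 -0.94]
0.11 t=34.7 pos [0.5923 0.1055 0.1435] F [-0.9 -1.   6.4] M [-0.08  0.17 -0.1 ] gap 0.0186 j [-1.07  0.84  1.15  1.87 -0.89  1.06 -1.01]
```

```bash
python3 - <<'E'
from plant import *
from h import *
c=(.592,.1055)
snap("d0")
command_gripper(.04)
line_to([*c,.25],velocity=.2)
movep([.42,-.2,.28],q(.1)); st()
snap("d1")
crop(cv2.imread("pics/top_d1.png"),130,120,270,280,3.75,"d1.png")
crop(cv2.imread("pics/scene_d0.png"),250,90,440,270,4,"d2.png")
E
```

```text
t=37.1 pos [ 0.4212 -0.1988  0.2802] F [-0.3  0.1 -0.3] M [ 0.02 -0.05  0.06] gap 0.0398 j [-0.98  0.18  1.47  2.09 -0.21  1.04 -0.88]
```

View pics/d1.png

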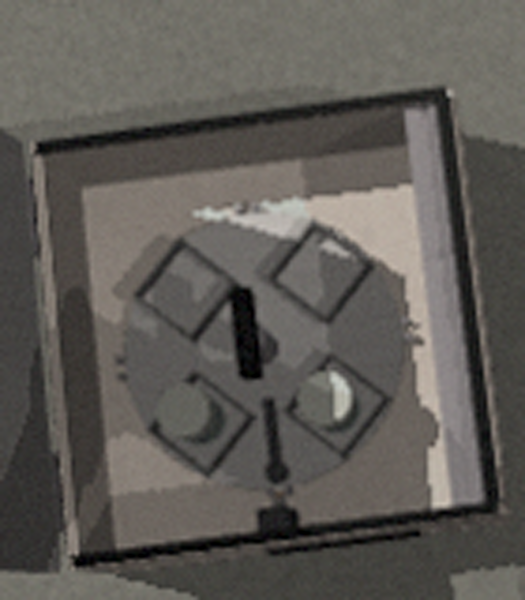

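View pics/d2.png

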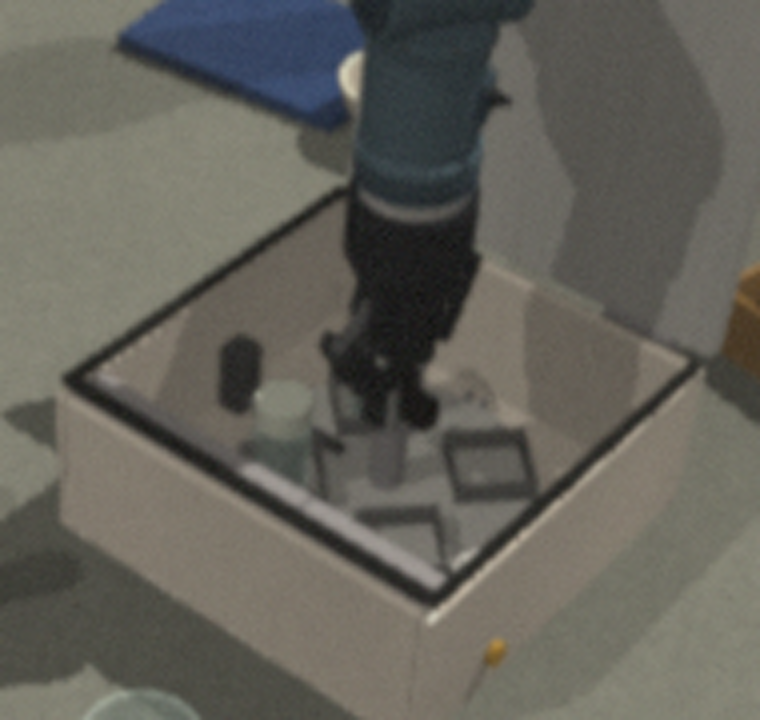

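```bash
python3 - <<'E'
from h import *
f=lambda x,y,z:p2w("top",(130+x/3.75,120+y/3.75),z)[:2]
tip=f(278,470,.024);p0=f(269,403,.022);ax=np.array([.592,.1055])
for v in (tip-p0,tip-ax): print(np.arctan2(v[1],v[0])+np.pi)
b=f(239,290,.1)-f(254,378,.1);print("bar",np.arctan2(b[1],b[0]))
pk=[f(320,272,.033),f(339,405,.033),f(203,423,.033),f(185,290,.033)]
m=np.mean(pk,0);print(m)
for i,v in enumerate(pk):
    d=v-m;print((np.arctan2(d[1],d[0])+np.pi/4+i*np.pi/2+np.pi)%(2*np.pi)-np.pi)
# chamber
C=[f(*u,.111) for u in [(35,148),(447,95),(495,512),(77,562)]]
for v in (C[0]-C[3],C[1]-C[2]): print("yaw",np.arctan2(v[1],v[0]))
for v in (C[0]-C[1],C[3]-C[2]): print("yaw",np.arctan2(v[1],v[0])-np.pi/2)
E
```

```text
0.13900097314126425
0.1150663209551177
bar 0.16996529006559843
[0.59157263 0.10565896]
0.12190409150255599
0.127695611750827
0.12325509594762707
0.12930649460792054
yaw 0.11764392762411875
yaw 0.09937575949734505
yaw 0.10733565933811628
yaw 0.10054096853385763
```

```bash
python3 - <<'E'
from plant import *
from h import *
c=(.592,.1055)
movep([*c,.26],q(.12)); 
line_to([*c,.154],velocity=.15); st()
command_gripper(0); st("grip")
for a in (.12,.11,.10,.09):
    line_to([*c,.154],ori=q(a),velocity=.02); wait(.2); st("%.2f"%a)
command_gripper(.04)
line_to([*c,.25],velocity=.2)
movep([.42,-.2,.28],q(.1)); st()
snap("d3")
crop(cv2.imread("pics/top_d3.png"),130,120,270,280,3.75,"d3.png")
E
```

```text
t=39.4 pos [0.5928 0.1051 0.1549] F [-0.4 -1.   0.4] M [ 0.01 -0.05 -0.05] gap 0.0401 j [-0.98  0.69  0.98  1.86 -0.69  0.97 -1.15]
grip t=39.7 pos [0.5929 0.1055 0.1554] F [-1.2  0.4  5.1] M [ 0.03  0.27 -0.06] gap 0.0126 j [-0.98  0.69  0.98  1.86 -0.69  0.97 -1.15]
0.12 t=40.2 pos [0.5929 0.1055 0.1554] F [-0.6 -0.3  5.2] M [-0.02  0.23 -0.08] gap 0.0128 j [-0.98  0.69  0.98  1.86 -0.69  0.97 -1.15]
0.11 t=40.6 pos [0.5929 0.1056 0.1554] F [-1.2  0.   4.7] M [ 0.05  0.24 -0.01] gap 0.0125 j [-0.98  0.69  0.98  1.86 -0.69  0.97 -1.16]
0.10 t=41.1 pos [0.5929 0.1056 0.1554] F [-1.6 -0.2  6.4] M [0.04 0.22 0.02] gap 0.0121 j [-0.98  0.69  0.98  1.86 -0.69  0.97 -1.16]
0.09 t=41.5 pos [0.5929 0.1056 0.1554] F [-1.5  0.9  6.5] M [-0.05  0.22  0.27] gap 0.0126 j [-0.99  0.69  0.98  1.86 -0.69  0.98 -1.17]
 t=43.9 pos [ 0.4214 -0.1986  0.2803] F [-0.4  0.  -0.6] M [ 0.04  0.01 -0.03] gap 0.0401 j [-0.98  0.18  1.47  2.09 -0.21  1.04 -0.88]
```

View pics/d3.png

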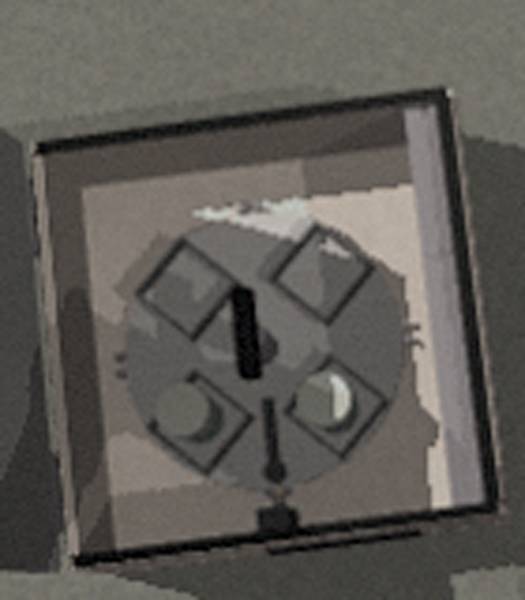

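```bash
cat >> h.py <<'E'
CY=.107; CC=np.array([.5953,.0912])
def ch(x,y,z):
    c,s=np.cos(CY),np.sin(CY)
    return np.array([CC[0]+c*x-s*y,CC[1]+s*x+c*y,z])
TIP=.0726
def push(th,r,X=-.095,lead=.011):
    y=.142-r*np.cos(th)+.014*np.sin(th); z=.115+r*np.sin(th)+.014*np.cos(th)
    p=ch(X,y+lead,z); p[2]+=TIP; return p
E
python3 - <<'E'
from plant import *
from h import *
command_gripper(0)
pre=ch(-.095,.245,.44)
for a in (CY+np.pi/2,CY-np.pi/2):
    L=[pre]+[push(t,.25) for t in np.arange(1.65,0,-.2)]+[push(0,.25)]
    print(a,[None if (j:=inverse_kinematics(p,q(a))) is None else j.round(2).tolist() for p in L])
print(pre,push(1.6,.25),push(0,.25))
E
```

```text
1.6777963267948965 [[-1.6, 0.25, 1.12, 1.64, -0.23, 1.39, -0.35], [-1.66, 0.19, 1.24, 1.71, -0.19, 1.37, -0.28], [-1.72, 0.14, 1.35, 1.74, -0.14, 1.37, -0.23], [-1.76, 0.06, 1.43, 1.78, -0.06, 1.35, -0.21], [-1.65, 0.0, 1.37, 1.83, -0.0, 1.31, -0.18], [-1.6, 0.08, 1.45, 1.88, -0.08, 1.26, -0.02], [-1.86, -0.26, 1.57, 1.92, 0.28, 1.23, -0.28], [-0.76, 0.11, 0.7, 1.96, -0.08, 1.1, 0.08], [-1.11, 0.34, 1.22, 2.01, -0.37, 1.04, 0.39], [-0.89, 0.35, 0.97, 2.04, -0.36, 0.93, 0.38], [-0.82, 0.35, 0.89, 2.05, -0.35, 0.9, 0.37]]
-1.4637963267948966 [[0.3, 0.38, -1.24, 1.56, 0.36, 1.46, 2.29], [0.45, 0.31, -1.24, 1.63, 0.29, 1.42, 2.43], [0.59, 0.25, -1.24, 1.66, 0.24, 1.4, 2.56], [0.72, 0.21, -1.25, 1.7, 0.2, 1.38, 2.68], [0.82, 0.19, -1.25, 1.75, 0.19, 1.34, 2.78], [-1.87, -0.36, 1.42, 1.88, 0.37, 1.34, 2.7], [-1.46, 0.36, 1.56, 1.92, -0.38, 1.24, -2.81], [-1.3, 0.35, 1.42, 1.97, -0.38, 1.15, -2.76], [-1.22, 0.7, 1.54, 2.01, -0.75, 1.22, -2.41], [-1.14, 0.79, 1.47, 2.05, -0.87, 1.17, -2.31], [-1.12, 0.8, 1.45, 2.06, -0.89, 1.16, -2.3]]
[0.4746783  0.32465322 0.44      ] [0.48222943 0.2543515  0.43708461] [ 0.51120252 -0.01539087  0.2016    ]
```

```bash
python3 - <<'E'
from plant import *
from h import *
a=CY+np.pi/2
pre=ch(-.095,.245,.44)
line_to([.42,-.15,.54],velocity=.3)
movep([pre[0],pre[1],.54],q(a)); st("hi")
line_to(pre,velocity=.2); st("pre")
snap("e1")
E
```

```text
Traceback (most recent call last):
plant.MotionError: the arm cannot follow that straight line within its joint ranges
```

```bash
python3 - <<'E'
from plant import *
from h import *
a=CY+np.pi/2
pre=ch(-.095,.245,.44)
movep([.42,-.10,.54],q(a)); st("r")
movep([pre[0],pre[1],.54],q(a)); st("hi")
line_to(pre,velocity=.2); st("pre")
snap("e1")
E
```

```text
r t=45.5 pos [ 0.4197 -0.1002  0.5385] F [ 0.2 -0.1 -0.4] M [ 0.01  0.03 -0.05] gap -0.0003 j [-1.01 -0.39  0.85  1.75  0.29  1.65 -0.07]
hi t=47.1 pos [0.4758 0.3223 0.541 ] F [ 0.9 -0.8  0.4] M [-0.02  0.06 -0.01] gap 0.0004 j [-1.1   0.13  0.5   1.45 -0.06  1.58 -0.51]
pre t=47.8 pos [0.4753 0.3242 0.4414] F [0.2 0.3 1.2] M [-0.04  0.07  0.03] gap 0.0001 j [-1.1   0.16  0.49  1.62 -0.07  1.38 -0.5 ]
```

View pics/scene_e1.png

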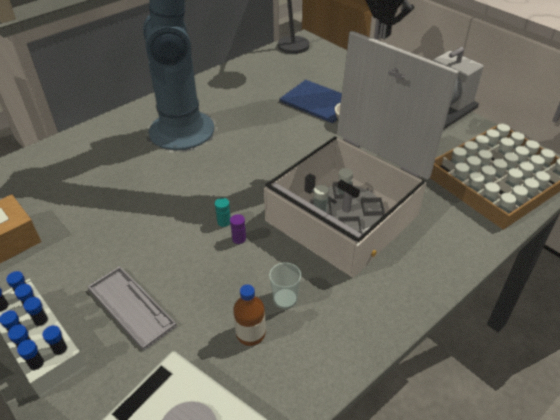

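View pics/top_e1.png

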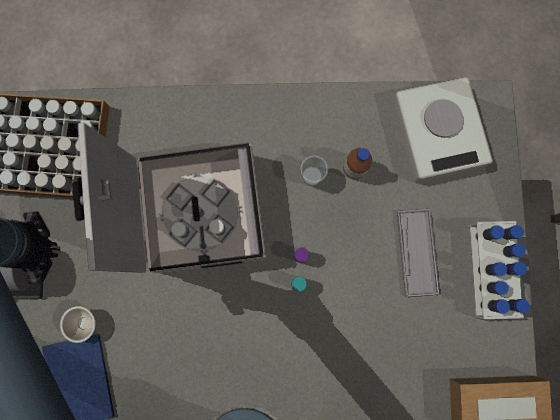

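```bash
python3 - <<'E'
from plant import *
from h import *
for t in np.arange(1.65,1.0,-.1):
    try: hit=line_to(push(t,.25),velocity=.08,until_force=25)
    except MotionError as e: print(t,e); break
    st("%.2f %s"%(t,hit))
    if hit: break
snap("e2")
crop(np.hstack([cv2.imread("pics/top_e2.png")[90:300,0:280],cv2.imread("pics/scene_e2.png")[30:240,240:460]]),0,0,500,210,1.6,"e2.png")
E
```

```text
1.65 False t=48.7 pos [0.4807 0.2669 0.4356] F [ 0.2 -0.2 -0.2] M [-0.    0.03 -0.01] gap 0.0000 j [-1.06  0.1   0.52  1.69 -0.05  1.36 -0.42]
1.55 False t=49.2 pos [0.4839 0.2407 0.4379] F [-0.9 -0.7  0.2] M [ 0.01 -0.06  0.02] gap -0.0002 j [-1.04  0.08  0.54  1.71 -0.04  1.37 -0.39]
1.45 False t=49.7 pos [0.4865 0.2157 0.4374] F [-0.8 -0.5 -0.6] M [-0.01  0.    0.  ] gap 0.0001 j [-1.02  0.06  0.55  1.73 -0.03  1.37 -0.36]
1.35 False t=50.1 pos [0.4891 0.1905 0.4343] F [ 0.  -0.5 -0.5] M [-0.05  0.03 -0.01] gap -0.0003 j [-1.    0.04  0.57  1.75 -0.02  1.36 -0.32]
1.25 False t=50.6 pos [0.4916 0.1664 0.4289] F [-0.2 -0.2  0.2] M [0.02 0.05 0.03] gap 0.0001 j [-0.98  0.03  0.59  1.77 -0.02  1.35 -0.28]
1.15 False t=51.1 pos [0.4941 0.1429 0.4211] F [-0.1  0.  -0.4] M [-0.06 -0.01 -0.02] gap 0.0002 j [-0.95  0.02  0.61  1.79 -0.01  1.33 -0.24]
1.05 False t=51.5 pos [0.4964 0.1203 0.411 ] F [-0.7  0.3 -0.6] M [ 0.03 -0.06 -0.02] gap 0.0001 j [-0.93  0.02  0.63  1.81 -0.01  1.31 -0.19]
```

View pics/e2.png

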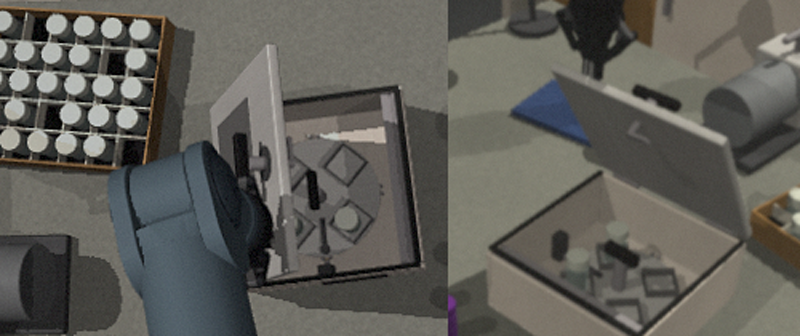

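```bash
python3 - <<'E'
from plant import *
from h import *
for t in np.arange(.95,.1,-.1):
    try: hit=line_to(push(t,.25),velocity=.08,until_force=25)
    except MotionError as e: print(t,e); break
    st("%.2f %s"%(t,hit))
    if hit: break
snap("e3")
crop(np.hstack([cv2.imread("pics/top_e3.png")[90:300,60:300],cv2.imread("pics/scene_e3.png")[60:270,240:460]]),0,0,460,210,1.7,"e3.png")
E
```

```text
0.95 False t=52.1 pos [0.4987 0.0988 0.3986] F [-0.8  0.8 -0.1] M [ 0.06 -0.03  0.03] gap -0.0000 j [-0.91  0.02  0.65  1.84 -0.01  1.29 -0.15]
0.85 False t=52.6 pos [0.5008 0.0787 0.3841] F [-0.6 -0.4  1. ] M [-0.03 -0.03  0.  ] gap 0.0000 j [-0.89  0.03  0.67  1.86 -0.02  1.26 -0.1 ]
0.75 False t=53.0 pos [0.5028 0.06   0.3677] F [ 0.1  0.1 -0.4] M [-0.02 -0.02 -0.03] gap -0.0003 j [-0.86  0.04  0.69  1.89 -0.03  1.22 -0.06]
0.65 False t=53.5 pos [0.5046 0.0431 0.3494] F [ 0.1 -0.4  0.1] M [-0.03  0.    0.05] gap 0.0001 j [-0.84  0.06  0.71  1.91 -0.04  1.18 -0.01]
0.55 False t=54.0 pos [0.5062 0.028  0.3296] F [-0.9 -0.5  0.2] M [ 0.02 -0.03 -0.02] gap 0.0002 j [-0.81  0.09  0.72  1.93 -0.06  1.14  0.04]
0.45 False t=54.4 pos [0.5075 0.0149 0.3083] F [0.  0.2 0.7] M [0.04 0.01 0.05] gap 0.0000 j [-0.79  0.12  0.73  1.96 -0.09  1.1   0.09]
0.35 False t=54.9 pos [0.5087 0.0041 0.2859] F [0.8 0.3 0.7] M [-0.01 -0.01  0.04] gap 0.0003 j [-0.76  0.15  0.74  1.98 -0.12  1.05  0.13]
0.25 False t=55.4 pos [ 0.5096 -0.0045  0.2624] F [-0.5  0.2  0.6] M [-0.01  0.01  0.05] gap 0.0001 j [-0.74  0.19  0.74  2.   -0.15  1.01  0.18]
0.15 False t=55.8 pos [ 0.5102 -0.0108  0.2381] F [ 0.2 -0.3  0.4] M [-0.02 -0.01  0.02] gap 0.0001 j [-0.71  0.23  0.73  2.02 -0.19  0.96  0.22]
```

View pics/e3.png

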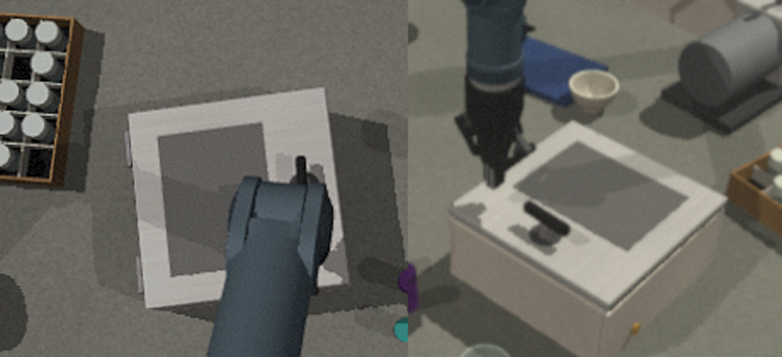

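```bash
python3 - <<'E'
from plant import *
from h import *
p=push(-.02,.25)
print(line_to(p,velocity=.04,until_force=6)); st("press"); wait(.3)
o=get_obs()["position"]; print("tip z over bench",o[2]-TIP, "theta est",(o[2]-TIP-.129)/.25)
line_to([p[0],p[1],.32],velocity=.2)
movep([.40,-.15,.4],q(CY+np.pi/2)); st()
snap("e4")
crop(cv2.imread("pics/top_e4.png"),110,120,280,290,3.5,"e4t.png")
crop(cv2.imread("pics/scene_e4.png"),250,100,440,280,4,"e4s.png")
E
```

```text
True
press t=56.8 pos [ 0.5108 -0.0146  0.2042] F [-0.8  0.6  3.1] M [ 0.03  0.05 -0.02] gap -0.0001 j [-0.68  0.29  0.71  2.04 -0.25  0.89  0.28]
tip z over bench 0.13184754521608477 theta est 0.011390180864339072
 t=58.6 pos [ 0.4001 -0.1485  0.399 ] F [0.5 1.  0.1] M [ 0.09 -0.01 -0.01] gap -0.0000 j [-0.72 -0.29  0.84  2.01  0.22  1.34  0.15]
```

View pics/e4t.png

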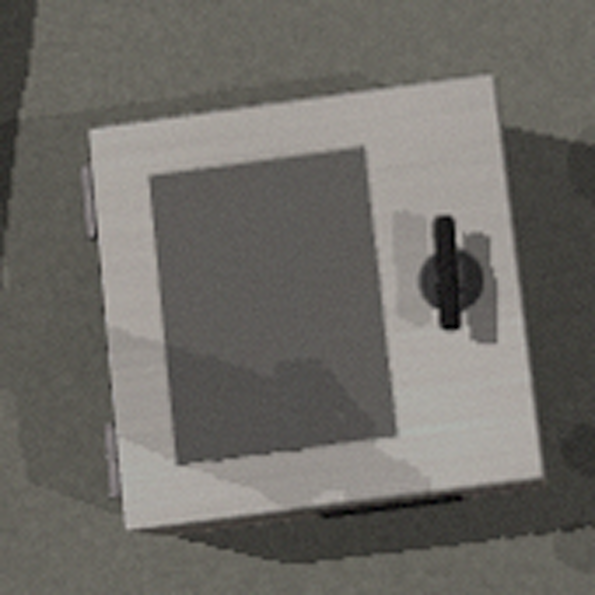

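View pics/e4s.png

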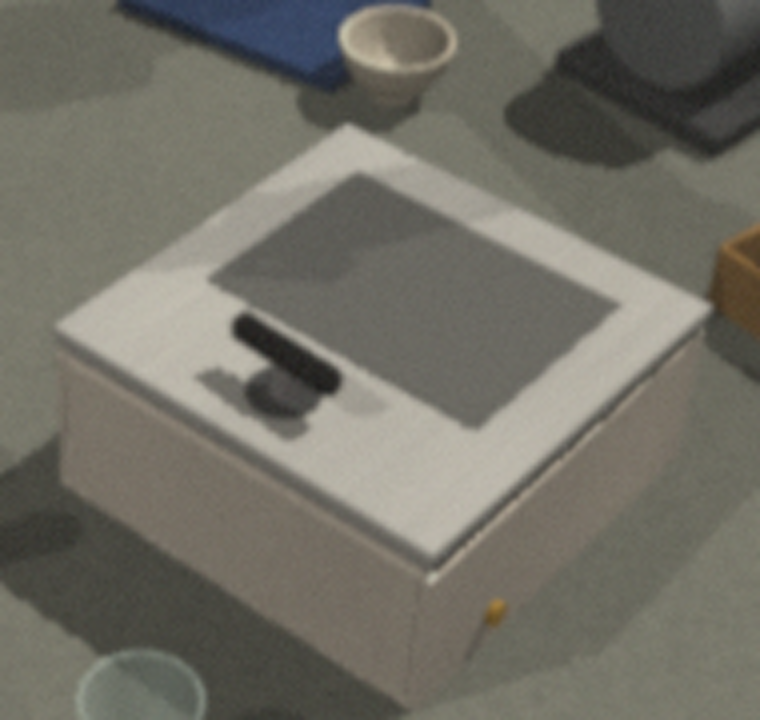

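```bash
python3 - <<'E'
from plant import *
from h import *
f=lambda x,y,z:p2w("top",(110+x/3.5,120+y/3.5),z)[:2]
e1=f(445,218,.172);e2=f(451,328,.172);d=e1-e2;a=np.arctan2(d[1],d[0]);c=(e1+e2)/2
print(c,a,"CAD",ch(0,.142-.238,0),np.linalg.norm(d))
C=[f(*u,.134) for u in [(90,130),(492,77),(543,478),(127,528)]]
for v in (C[0]-C[3],C[1]-C[2]): print("yaw",np.arctan2(v[1],v[0]),np.linalg.norm(v))
print("mean",np.mean(C,0))
for aa in (a+np.pi,a+np.pi-.8,a+np.pi-1.6,a,a-.8,a-1.6):
    j=inverse_kinematics([*c,.223],q(aa));print(aa,None if j is None else j.round(2))
E
```

```text
[ 0.6032137  -0.00376243] 0.0450992102187249 CAD [ 0.60555241 -0.00425097  0.        ] 0.07288164297416691
yaw 0.11046969524422716 0.27369945952478936
yaw 0.1104239402288217 0.27630713817616753
mean [0.59322917 0.09121255]
3.186691863808518 [-0.8   0.55  0.96  1.82 -0.52  1.05  1.98]
2.386691863808518 [-0.68  0.48  0.78  1.81 -0.39  1.01  1.08]
1.5866918638085181 [-0.71  0.5   0.83  1.82 -0.43  1.02  0.3 ]
0.0450992102187249 [-0.74  0.51  0.87  1.82 -0.46  1.03 -1.21]
-0.7549007897812752 [-0.74  0.51  0.88  1.82 -0.46  1.03 -2.01]
-1.5549007897812752 [ 0.84  0.75 -1.25  1.74  0.76  1.22  2.54]
```

```bash
python3 - <<'E'
from plant import *
from h import *
c=(.6038,-.004); a0=.05+np.pi
command_gripper(.05)
movep([*c,.32],q(a0)); st("over")
line_to([*c,.25],velocity=.15)
print(line_to([*c,.2245],velocity=.04,until_force=5)); st("low")
command_gripper(0); st("grip")
aend=CY+np.pi-1.57
for i,a in enumerate(np.linspace(a0,aend-.03,14)[1:]):
    th=CY+np.pi-a
    z=.2255-.005*np.clip((th-.6)/.7,0,1)
    line_to([*c,z],ori=q(a),velocity=.05); st("%.2f"%th)
wait(.4); st("end")
snap("f1")
E
```

```text
over t=60.8 pos [ 0.6036 -0.0046  0.3202] F [0.3 0.4 0.7] M [-0.02 -0.02 -0.04] gap 0.0499 j [-0.89  0.46  1.08  1.73 -0.43  1.21  1.92]
False
low t=62.2 pos [ 0.6039 -0.0041  0.2245] F [ 1.1 -0.  -0.4] M [ 0.   -0.02 -0.01] gap 0.0498 j [-0.81  0.56  0.98  1.82 -0.54  1.06  2.  ]
grip t=62.6 pos [ 0.604 -0.004  0.225] F [-1.3  0.6  3.1] M [-0.11  0.18 -0.02] gap 0.0130 j [-0.81  0.56  0.99  1.82 -0.54  1.06  2.  ]
0.18 t=62.9 pos [ 0.604  -0.0038  0.2255] F [0.6 0.8 1.6] M [-0.07 -0.06 -0.02] gap 0.0132 j [-0.83  0.58  1.01  1.82 -0.56  1.07  1.9 ]
0.29 t=63.1 pos [ 0.604  -0.0037  0.2256] F [ 0.6  1.2 -0.3] M [ 0.04 -0.11 -0.12] gap 0.0132 j [-0.85  0.59  1.04  1.82 -0.58  1.07  1.8 ]
0.41 t=63.4 pos [ 0.604  -0.0036  0.2255] F [0.  1.7 1.3] M [ 0.12 -0.12 -0.05] gap 0.0133 j [-0.86  0.61  1.07  1.82 -0.6   1.08  1.7 ]
0.53 t=63.7 pos [ 0.604  -0.0035  0.2255] F [0.2 2.1 1.3] M [ 0.25 -0.16 -0.02] gap 0.0128 j [-0.88  0.62  1.09  1.82 -0.62  1.09  1.6 ]
0.65 t=63.9 pos [ 0.6041 -0.0034  0.2254] F [0.8 2.1 1.4] M [ 0.48 -0.16 -0.06] gap 0.0129 j [-0.89  0.64  1.12  1.82 -0.65  1.1  
[... 541 characters left out ...]
.75  1.15  1.09]
1.24 t=65.3 pos [ 0.6046 -0.0036  0.2217] F [0.9 4.  5.2] M [ 0.77 -0.27 -0.04] gap 0.0130 j [-0.94  0.74  1.23  1.82 -0.77  1.16  0.99]
1.36 t=65.5 pos [ 0.6048 -0.0036  0.2212] F [1.1 3.7 5. ] M [ 0.82 -0.4  -0.05] gap 0.0132 j [-0.95  0.76  1.26  1.82 -0.8   1.17  0.89]
1.48 t=65.8 pos [ 0.6048 -0.0036  0.2212] F [2.8 3.7 5.4] M [ 0.86 -0.54 -0.08] gap 0.0131 j [-0.96  0.78  1.28  1.82 -0.82  1.19  0.79]
1.60 t=66.1 pos [ 0.605  -0.0035  0.2212] F [3.6 3.6 4.4] M [ 0.8  -0.59  0.24] gap 0.0132 j [-0.97  0.8   1.3   1.82 -0.84  1.2   0.69]
end t=66.5 pos [ 0.6049 -0.0036  0.2212] F [3.2 3.8 6. ] M [ 0.81 -0.79  0.25] gap 0.0128 j [-0.97  0.8   1.3   1.82 -0.84  1.2   0.69]
```

```bash
python3 - <<'E'
from plant import *
from h import *
p=get_obs()["position"]
command_gripper(.05); st("rel")
line_to([p[0],p[1],.32],velocity=.2)
movep([.36,-.15,.4],q(1.68)); st()
snap("f2")
crop(cv2.imread("pics/top_f2.png"),110,120,280,290,3.5,"f2t.png")
crop(cv2.imread("pics/scene_f2.png"),250,100,440,280,4,"f2s.png")
E
```

```text
rel t=67.0 pos [ 0.6029 -0.0049  0.2199] F [ 0.2 -0.7 -0.4] M [ 0.04 -0.04 -0.03] gap 0.0500 j [-0.96  0.81  1.3   1.83 -0.84  1.2   0.68]
 t=68.8 pos [ 0.36   -0.1495  0.3987] F [-0.5 -1.2 -0.8] M [ 0.02 -0.05 -0.03] gap 0.0501 j [-0.27 -0.27  0.46  2.06  0.12  1.33  0.26]
```

View pics/f2t.png

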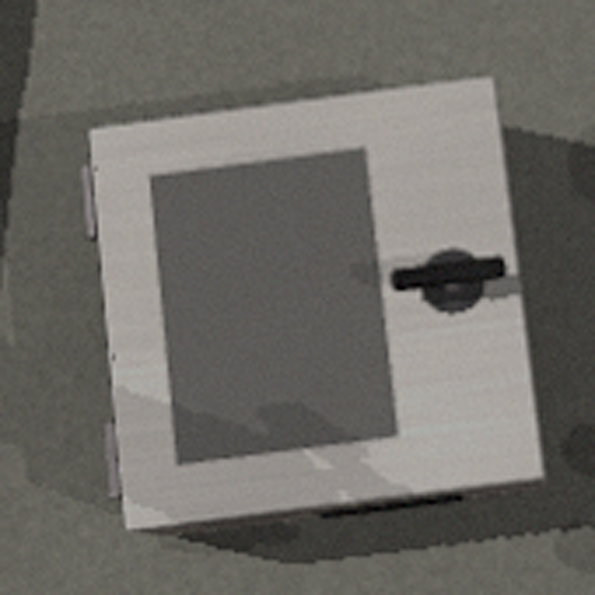

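View pics/f2s.png

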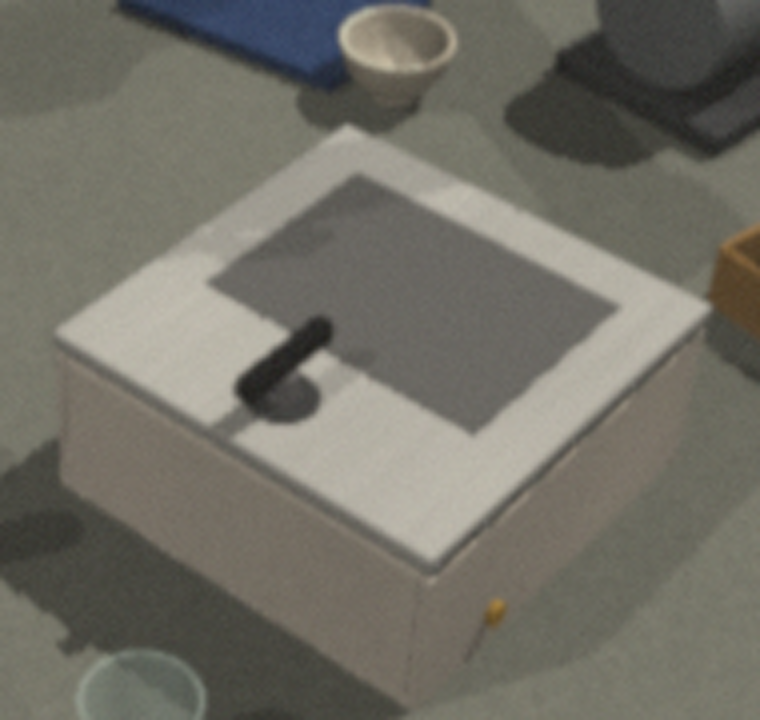

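View pics/scene_f2.png

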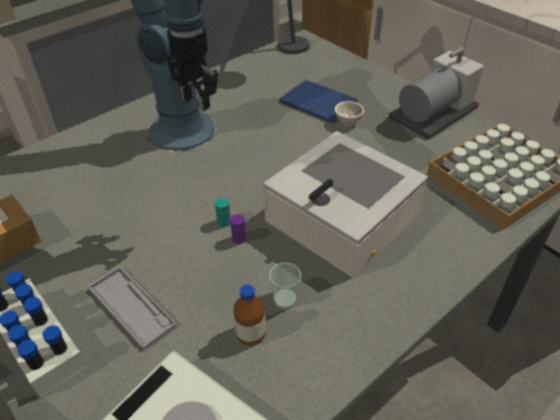

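```bash
python3 - <<'E'
from plant import *
sign_off(); print(get_obs()["clock"])
E
```

```text
the job is handed in; nothing more can be done
the job is handed in; nothing more can be done
```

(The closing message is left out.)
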